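# Set the cordial filler to the mug and open its supply cock

## Task

Set the bench-top filler ready to fill the mug that stands on its round tray: with a fingertip, push the selector arm on top round until it points straight at the outlet above that mug, and only then push the supply cock's lever all the way open, in line with its pipe. Push only: grip and lift nothing, and leave the mug, the jar, the bottle and everything else on the bench standing where they are.

Things in the scene. Friction and masses are not known exactly. Their poses are not given: they have to be found in the camera images.
- filler: Steel bench-top filling stand, fixed. Origin on the bench under the selector's upright axis; z up. Round tray (diameter 320, 12 thick), column (diameter 48) with a head of diameter 80 up to height 186. A supply pipe (diameter 20, centre at height 80) leaves along the filler's +y, carries the cock 240 from the axis and ends in a riser 340 from it (top at 95)
- outlet (a point): mouth of the middle of the filler's three outlets, 155 above the bench. All three are 120 from the selector's axis, at 0, -70 (this one) and -140 degrees from the filler's x axis, anticlockwise from above positive, at the ends of spouts (tubes of diameter 16, top at height 182). One vessel stands under each; which one is where changes
- selector_axis (a point): point on the selector arm's upright turning axis, at the arm's mid-height, 219 above the bench; hub of diameter 44, heights 186 to 232
- selector_tip (a point): point in the selector arm near its rounded free end, 120 from the axis, exactly above an outlet when the arm points at that outlet. Dark steel bar 18 wide, heights 210 to 228, reaching 127 from the axis on one side only; only its own hub and nothing else near it stands as high as its underside (210)
- selector (a joint): angle of the selector arm from the filler's x axis, rad, anticlockwise from above positive; stops at -2.8 and 0.36, outlets at 0, -1.222 and -2.443. It starts between two outlets, is held by friction (about 2.5 N at 90 from the axis) and stays where it is left
- cock_axis (a point): point on the upright turning axis of the supply cock's lever, at the lever's mid-height, 127 above the bench; hub of diameter 28
- cock_tip (a point): point near the free end of the cock's lever, 90 from its axis. Dark steel bar 20 wide, heights 120 to 134, reaching 95 from the axis; the pipe and cock body lie below (cock body top at 99)
- cock (a joint): angle of the cock's lever, rad, growing as it opens, clockwise seen from above: 0 shut (lever across the pipe, to the filler's -x), 1.571 fully open at its stop (lever above the pipe, pointing away from the selector, to the filler's +y). Starts shut or nearly so, 0 to 0.25; held by friction (about 2 N at 70 from the axis)
- mug: the white mug on the filler's tray, open, diameter 80, 85 high, with a handle reaching about 35 out; loose, stands under one outlet; origin at the centre of its underside, 12 above the bench
- jar: open straight glass jar, diameter 72, 110 high, loose, under another outlet; origin at the centre of its underside
- bottle: small glass bottle, diameter 58, 132 high, narrow neck, loose, under another outlet; origin at the centre of its underside
- pumpkin: small orange pumpkin, diameter 84, 62 high, on the bench near the pipe, not to be disturbed; origin under its centre
- jam: closed jam jar, diameter 60, 75 high, on the bench near the cock's lever, not to be disturbed; origin under its centre
- paint: paint tin, diameter 100, 110 high, on the bench to the robot's left, not to be disturbed; origin under its centre
- brush: paint brush lying on the bench to the left, not to be disturbed
- mug2: another mug like the one on the tray, but standing on the bench itself to the robot's right, away from the filler; not the one to fill, not to be disturbed; origin under its centre
- cordial: closed full bottle, diameter 66, 200 high, on the bench to the right, not to be disturbed; origin under its centre

How it is judged:
By the outcome, as a careful person would: the job done as asked, in the order asked, and still so for the second after the job is handed in, with the robot touching nothing.
It also fails if it takes over 64 s, if anything falls off the work surface, if the arm or the gripper's body presses on something with over 40 N, if the wrist force passes 120 N, or if a joint passes its speed limit or range.

## Robot

A 6-joint arm with a two-finger parallel gripper is mounted at the origin on the work surface. World frame = base frame: x ahead of the robot, y to its left, z up, the work surface at z = 0. Lengths are in mm, angles in degrees, forces in N, time in s.
With the tool pointing down it reaches from about 400 to 825 mm from the base axis. Payload 7 kg.
Tool frame: the origin (TCP) lies on the front face of the gripper's body, between the roots of the fingers; the fingertips stand 73 mm ahead of it and the grasp point (between the pads) lies 54 mm ahead of it (env.grip_point_offset is the distance from the TCP to the grasp point, in mm); z points along the fingers, y is the direction in which the jaws open and shut (so a half turn about z gives the same grasp; the last joint's range is limited). The gripper opens to 85 mm and grips with 20 to 120 N. Pads are 22 mm wide; open, the fingers measure 114 mm over their backs; the gripper's body (76 mm by 85 mm) begins 54 mm behind the grasp point. The pads swing forward as they close: fully open they stand 13 mm farther back than shut.
Start: joints at [-50.415, 20.546, 0.682, 0, -70.136, -16.507], TCP at [264.569, -620.966, 303.902] pointing down, gripper open.
Joint ranges: [-176.03, 176.03], [-82.01, 121.73], [-58.28, 71.71], [-173.87, 95.51], [-174.79, -0.11], [-173.66, 173.66]. Speed limits (degrees/s): [136.94, 136.94, 172.46, 180, 180, 180].

## Interface

Orientations are given as a 3x3 rotation matrix whose columns are the frame's x, y, z axes.
In Python, from bench import env gives the robot as it stands. The module is installed in compiled form; this text tells all that it offers.
- The arm moves only by the tool move_arm, never from a script. Its argument "motion" is a list of rows, each a list of 4 numbers: the shift along the world's x, y, z in m, then the turn about the world's z in degrees. A call has 1 to 8 rows; each row is the pose to reach, as a shift and turn from the pose measured when the call began; what a row does not reach only later rows make up. A row lasts 1/10 s, in which the tool goes at most 50 mm and 8.59 degrees, less where a joint would pass 70% of its speed; a pose out of reach is approached as far as the arm can. A call with a gripper value outside its range is refused whole. "fingers" is the gripper command: -1 is fully open, 1 is shut, values between are in proportion, set as the call begins (left out, the last holds). The fingers move at their own pace and stop on an object; "grip_force" is the grip in N (left out, the last holds). Time passes only in rows, so rows that repeat a pose let the fingers close. It gives the time, the measured TCP pose, the force and the opening at its end, in the units of the state.
- env.sense(): the state, without advancing time (a new reading comes with each control period).
- env.read_camera(name): name is "scene" or "top" or "wrist"; returns the picture (420x560x3 uint8, red, green, blue); there is no depth.
- env.get_calibration(name): a dict with "fx", "fy", "cx", "cy" (pixels), "xyz" and "orientation" of the camera in the world. Camera axes: x right, y down, z forward; pixel columns grow to the right and rows downward; lengths in mm; the calibration is good to about 2 mm. A picture is of the moment at which its call begins: read the wrist's pose just before it. get_calibration takes no time and is no camera call; for the wrist camera it gives the pose at the moment of the call.
- env.sign_off(): hands the job in, once; it reports no verdict.
The state is a dict: "time": time; "qpos": joint angles; "qvel": joint speeds; "joint_efforts": joint torques, N m; "tcp_pos": TCP position; "eef_rot": TCP orientation; "contact_force": force on the tool from outside, world axes, zero at the start; "ft_torque": the same for the moment, N m; "finger_gap": opening from 0.0 (shut) to 1.0 (fully open).
Only numpy, scipy, OpenCV 4.12 (cv2) and the standard library are available. Lean on these libraries where they do the work, as an engineer would, in place of code of your own. Each camera call takes 0.05 s, during which the arm holds its last target. There are 200 camera calls.

## Working session

There is one attempt and no reset: what is moved stays moved. The work goes in short steps, Python scripts to look and compute and a tool call to move; the robot and the scene stay as the last step left them, time stands still between calls to the robot, and variables do not carry over. Pictures are saved under pics/ and viewed, about 8 in all and at most 12, crops included, and the job is handed in when it is done.

Besides the shell and the picture viewer there is one more tool, called after "Call:" as name(argument=value, ...) on one line, values as JSON. move_arm: Moves the arm, as the interface text tells. Its arguments: {"type":"object","properties":{"motion":{"type":"array","items":{"type":"array","items":{"type":"number"}}},"fingers":{"type":"number"},"grip_force":{"type":"number"}},"required":["motion"]}

```bash
mkdir -p pics
python3 - <<'E'
from bench import env
import cv2
s=env.sense();print(s['time'],s['tcp_pos'],s['eef_rot'],s['finger_gap'])
for n in('scene','top'):
    im=env.read_camera(n);cv2.imwrite(f'pics/{n}0.png',im[:,:,::-1]);c=env.get_calibration(n);print(n,c)
E
```

```text
0.0 [ 264.44557207 -620.64568212  302.95826143] [[-9.20011500e-01 -3.91890602e-01 -7.71840862e-04]
 [-3.91891337e-01  9.20010353e-01  1.45954477e-03]
 [ 1.38119707e-04  1.64527572e-03 -9.99998637e-01]] 1.000835065208287
scene {'fx': 396.57649961183824, 'fy': 396.57649961183824, 'cx': 281.9575141454821, 'cy': 206.2247660489486, 'xyz': array([1448.99303471, -388.6981482 , 1056.79263516]), 'orientation': array([[ 0.38875057,  0.60788017, -0.69235446],
       [ 0.92127823, -0.26538343,  0.28428517],
       [-0.01092808, -0.74836711, -0.66319472]])}
top {'fx': 491.33500196407346, 'fy': 491.33500196407346, 'cx': 275.1290805091504, 'cy': 202.24746041239098, 'xyz': array([ 382.92851408,    7.98462872, 1621.72849608]), 'orientation': array([[ 0.00874897, -0.99660659,  0.0818459 ],
       [-0.99969849, -0.01059527, -0.02215125],
       [ 0.02294326, -0.08162742, -0.9963988 ]])}
```

View pics/top0.png

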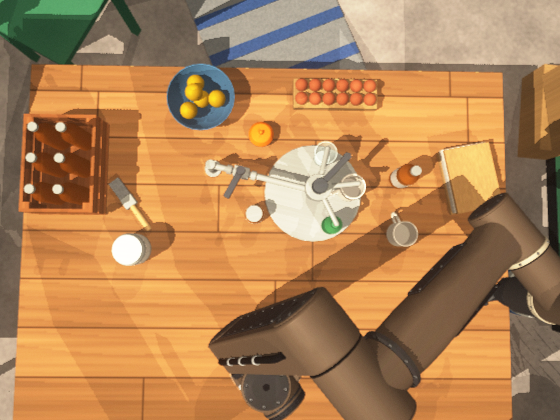

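View pics/scene0.png

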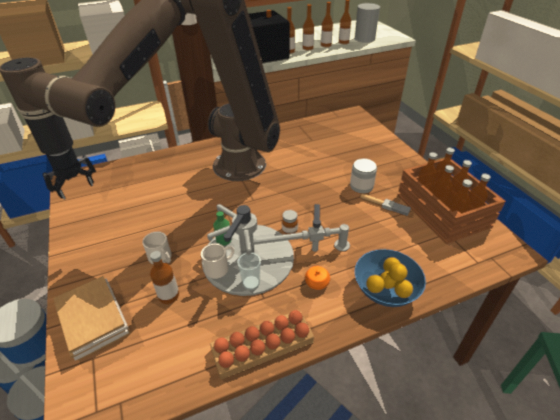

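Run:
```python
import cv2
im=cv2.imread('pics/top0.png')
cv2.imwrite('pics/c1.png',cv2.resize(im[120:260,190:390],None,fx=4,fy=4,interpolation=cv2.INTER_CUBIC))
```

```text
(no output)
```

View pics/c1.png

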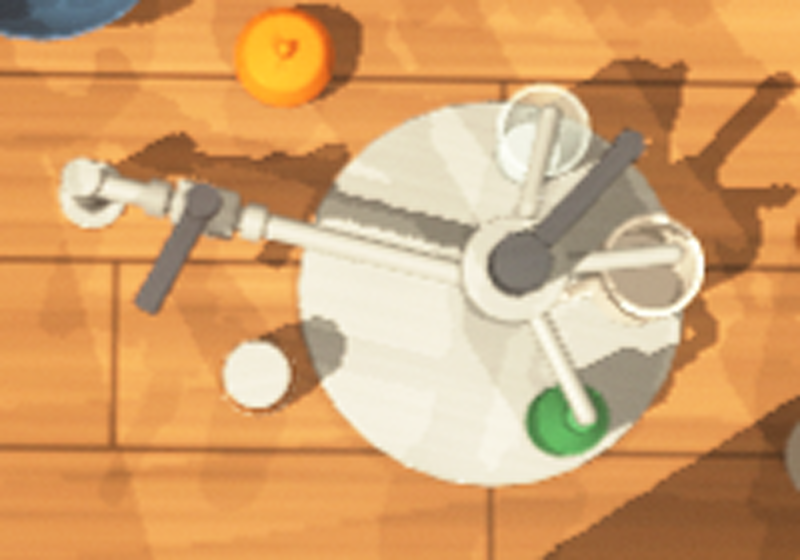

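```bash
cat > h.py <<'E'
import numpy as np
def cast(c,px,z):
    R=np.array(c['orientation']);o=np.array(c['xyz'])
    d=R@np.array([(px[0]-c['cx'])/c['fx'],(px[1]-c['cy'])/c['fy'],1]);return (o+d*(z-o[2])/d[2])
def proj(c,p):
    v=np.array(c['orientation']).T@(np.array(p)-c['xyz']);return c['fx']*v[0]/v[2]+c['cx'],c['fy']*v[1]/v[2]+c['cy']
E
python3 - <<'E'
from h import *
from bench import env
c=env.get_calibration('top')
P=lambda x,y,z:cast(c,(190+x/4,120+y/4),z)[:2].round(1)
hub=P(521,263,232);tip=P(636,139,228);ch=P(205,202,134);ct=P(148,306,134);ris=P(88,180,95);mouth=P(655,266,97)
q=dict(hub=hub,tip=tip,ch=ch,ct=ct,ris=ris,mug=mouth,jar=P(545,133,122),bottle=P(568,420,144),jam=P(257,375,75),pump=P(285,58,50),spout_mug=P(683,256,182),spout_jar=P(550,112,182))
print(q)
a=lambda v:np.degrees(np.arctan2(v[1],v[0]))
print('arm',a(tip-hub),np.hypot(*(tip-hub)),'y axis',a(ch-hub),np.hypot(*(ch-hub)),a(ris-hub),np.hypot(*(ris-hub)),'mug',a(mouth-hub),np.hypot(*(mouth-hub)),'spout',a(q['spout_mug']-hub),a(q['spout_jar']-hub),'lever',a(ct-ch),np.hypot(*(ct-ch)))
E
```

```text
{'hub': array([ 545.7, -151.2]), 'tip': array([ 636.9, -234.6]), 'ch': array([601.2,  79.1]), 'ct': array([521.1, 121.2]), 'ris': array([623.2, 172.6]), 'mug': array([ 560.3, -271.9]), 'jar': array([ 660. , -182.3]), 'bottle': array([ 437.3, -197. ]), 'jam': array([472.9,  39.1]), 'pump': array([732.1,  20. ]), 'spout_mug': array([ 558.1, -277.2]), 'spout_jar': array([ 664.8, -178.4])}
arm -42.442095449807844 123.58397954427583 y axis 76.45064454567579 236.8930982531994 76.53974190525733 332.94547601671957 mug -83.10294974064227 121.57980917899154 spout -84.37946617140804 -12.864551131418386 lever 152.2738982021364 90.48988893793607
```

Call:
move_arm(motion=[[0,0,0.05,0],[0.19,0.21,0.05,12],[0.19,0.21,0.05,12],[0.19,0.21,0.05,12],[0.19,0.21,0.05,12],[0.19,0.21,0.05,12],[0.19,0.21,0.05,12],[0.19,0.21,0.05,12]], fingers=1)

```text
time: 0.9
tcp_pos: [456.9, -407.7, 352.7]
eef_rot: [[-0.816, -0.578, -0.001], [-0.578, 0.816, 0.002], [-0.0, 0.002, -1.0]]
contact_force: [-0.3, -0.3, 0.2]
finger_gap: -0.002
```

Call:
move_arm(motion=[[0.185,0.222,0,13],[0.185,0.222,0,13],[0.185,0.222,0,13],[0.185,0.222,0,13],[0.185,0.222,0,13],[0.185,0.222,0,13],[0.185,0.222,0,13],[0.185,0.222,0,13]])

```text
time: 1.7
tcp_pos: [642.2, -185.0, 351.6]
eef_rot: [[-0.664, -0.748, -0.003], [-0.748, 0.664, 0.002], [0.001, 0.003, -1.0]]
contact_force: [-0.1, -0.3, 0.1]
finger_gap: -0.002
```

Run:
```python
from bench import env
import cv2
from h import *
s=env.sense();print(s['time'],s['tcp_pos'],s['eef_rot'].round(3),s['finger_gap'])
c=env.get_calibration('wrist');print(c)
a=env.read_camera('wrist');b=env.read_camera('scene')
cv2.imwrite('pics/c2.png',np.vstack([a[:300],b[180:320,150:360].repeat(2,0).repeat(2,1)[:, :560] if 0 else cv2.resize(b[190:300,170:380],(560,293))])[:,:,::-1])
```

```text
1.7 [ 642.17917716 -185.01362161  351.62744772] [[-0.664 -0.748 -0.003]
 [-0.748  0.664  0.002]
 [ 0.001  0.003 -1.   ]] -0.0023609837860757528
{'fx': 340.6290052582687, 'fy': 340.6290052582687, 'cx': 277.84893781149015, 'cy': 212.8602901083555, 'xyz': array([ 589.18291307, -246.05513531,  420.11260953]), 'orientation': array([[-0.7477495 ,  0.63106865,  0.20645351],
       [ 0.66397082,  0.70895716,  0.2377446 ],
       [ 0.00366647,  0.31485251, -0.94913353]])}
```

View pics/c2.png

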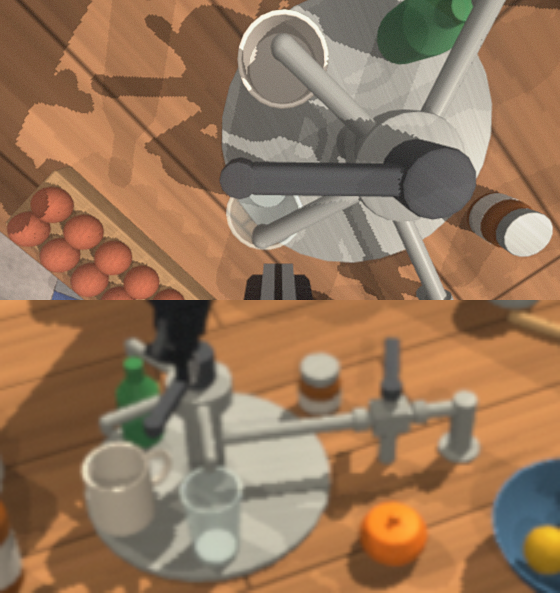

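Run:
```python
from h import *
from bench import env
c=env.get_calibration('wrist')
P=lambda x,y,z:cast(c,(x,y),z)[:2].round(1)
hub=P(437,183,232);tip=P(240,178,228);m=P(287,47,180);j=P(263,236,180)
a=lambda v:np.degrees(np.arctan2(v[1],v[0])).round(1)
for n,p in dict(tip=tip,m=m,j=j,mug=P(284,58,97)).items(): print(n,p,a(p-hub),np.hypot(*(p-hub)))
print(hub)
```

```text
tip [ 632.6 -229.5] -42.8 112.30071237530062
m [ 561.9 -266.9] -84.1 114.30039370010934
j [ 661.7 -180.8] -13.9 114.86518184375979
mug [ 560.6 -268.8] -84.9 116.06687727340649
[ 550.2 -153.2]
```

Call:
move_arm(motion=[[0,0,-0.04,0],[0,0,-0.08,0],[0,0,-0.08,0],[0,0,-0.08,0]])

```text
time: 2.2
tcp_pos: [641.0, -187.8, 273.3]
eef_rot: [[-0.666, -0.746, -0.003], [-0.746, 0.666, 0.001], [0.001, 0.003, -1.0]]
contact_force: [1.0, 0.0, 2.5]
finger_gap: -0.001
```

Call:
move_arm(motion=[[-0.006,-0.008,0,0],[-0.012,-0.0155,0,0],[-0.017,-0.023,0,-6],[-0.024,-0.032,0,-13],[-0.03,-0.038,0,-18],[-0.037,-0.043,0,-23],[-0.0435,-0.048,0,-28],[-0.0435,-0.048,0,-28]])

```text
time: 3.0
tcp_pos: [597.1, -236.7, 275.4]
eef_rot: [[-0.939, -0.344, 0.001], [-0.344, 0.939, 0.002], [-0.001, 0.001, -1.0]]
contact_force: [0.6, 0.7, -0.1]
finger_gap: 0.003
```

Run:
```python
from bench import env
import cv2
a=env.read_camera('wrist');cv2.imwrite('pics/w3.png',a[:,:,::-1])
print(env.sense()['tcp_pos'],env.sense()['contact_force'])
```

```text
[ 597.23101278 -236.56379062  274.98044726] [ 0.00187762 -0.72726757  1.17972788]
```

View pics/w3.png

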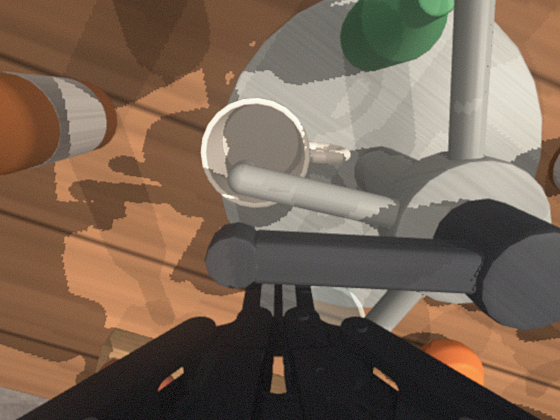

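Run:
```python
from h import *
from bench import env
c=env.get_calibration('wrist')
P=lambda x,y,z:cast(c,(x,y),z)[:2].round(1)
hub=np.array([548,-152.5])
a=lambda v:np.degrees(np.arctan2(v[1],v[0])).round(1)
for n,p in dict(tip=P(234,258,228),m=P(247,178,180)).items(): print(n,p,a(p-hub),np.hypot(*(p-hub)))
for e in [((260,229),(450,236)),((262,288),(470,293))]:
    p,q=P(*e[0],228),P(*e[1],228);print(a(p-q),p,q)
print(proj(c,[548,-152.5,232]))
```

```text
tip [ 580.1 -260.7] -73.5 112.86119793799816
m [ 561.1 -266.3] -83.4 114.55151679484652
-72.0 [ 565.8 -255.5] [ 544.3 -189.4]
-71.3 [ 588.5 -246.7] [ 562.7 -170.3]
(np.float64(538.4431696572369), np.float64(280.8014635201299))
```

Call:
move_arm(motion=[[-0.003,-0.001,-0.001,-2],[-0.006,-0.0025,-0.002,-4],[-0.009,-0.004,-0.002,-6],[-0.012,-0.005,-0.002,-8],[-0.014,-0.0055,-0.002,-9],[-0.0157,-0.006,-0.002,-10],[-0.0157,-0.006,-0.002,-10],[-0.0157,-0.006,-0.002,-10]])

```text
time: 3.85
tcp_pos: [581.8, -242.6, 273.3]
eef_rot: [[-0.984, -0.179, 0.001], [-0.179, 0.984, 0.001], [-0.001, 0.001, -1.0]]
contact_force: [2.5, -0.8, 1.9]
finger_gap: -0.002
```

Run:
```python
from bench import env
import cv2
from h import *
a=env.read_camera('wrist')
c=env.get_calibration('wrist')
# predicted lines: red = arm centre line top at z=228 for -83.8
h=np.array([548,-152.5])
cv2.imwrite('pics/w4.png',cv2.resize(a[100:320],(800,314),interpolation=cv2.INTER_CUBIC)[:,:,::-1])
s=env.sense();print(s['tcp_pos'],s['contact_force'])
t=s['tcp_pos'][:2]-h;r=np.hypot(*t);print('arm from finger',np.degrees(np.arctan2(t[1],t[0])-np.arcsin(20.5/r)))
```

```text
[ 581.73055223 -242.57333242  273.21221121] [ 2.18798624 -1.66371351  1.18612726]
arm from finger -81.77644240698615
```

View pics/w4.png

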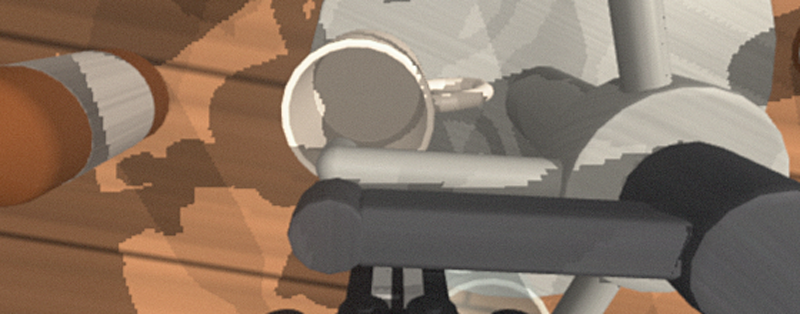

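Run:
```python
from h import *
from bench import env
c=env.get_calibration('wrist')
P=lambda x,y,z:cast(c,(x*.7,100+y*.7),z)[:2].round(1)
hub=np.array([548,-152.5])
a=lambda v:np.degrees(np.arctan2(v[1],v[0])).round(1)
for n,p in dict(tip=P(327,232,228),m=P(335,163,180)).items(): print(n,p,a(p-hub),np.hypot(*(p-hub)))
for e,z in [(((365,198),(690,222)),228),(((360,272),(665,278)),228),(((345,150),(560,162)),178),(((335,182),(560,190)),178)]:
    p,q=P(*e[0],z),P(*e[1],z);print(a(p-q),p,q)
im=cv2=None
```

```text
tip [ 561.9 -264.8] -82.9 113.15697062046156
m [ 560.  -268.8] -84.1 116.9174495103276
-84.3 [ 550.8 -256.7] [ 542.5 -173.5]
-81.0 [ 572.1 -254.6] [ 559.3 -174. ]
-83.1 [ 555.3 -266.1] [ 546.1 -190.5]
-81.9 [ 567.8 -267.9] [ 556.4 -187.5]
```

Call:
move_arm(motion=[[-0.001,0,0,-1],[-0.002,-0.0002,0,-1],[-0.002,-0.0002,0,-1],[-0.002,-0.0002,0,-1]])

```text
time: 4.3
tcp_pos: [579.6, -242.8, 273.1]
eef_rot: [[-0.987, -0.162, 0.0], [-0.162, 0.987, 0.001], [-0.001, 0.001, -1.0]]
contact_force: [2.6, -1.5, 1.3]
finger_gap: -0.001
```

Call:
move_arm(motion=[[0.02,0.002,0,0],[0.04,0.004,0,0],[0.04,0.004,0.05,0],[0.04,0.004,0.1,0],[0.04,0.05,0.1,0],[0.04,0.1,0.1,0],[0.04,0.1,0.1,0],[0.04,0.1,0.1,0]])

```text
time: 5.1
tcp_pos: [619.0, -141.3, 372.7]
eef_rot: [[-0.986, -0.164, -0.001], [-0.164, 0.986, 0.002], [0.001, 0.002, -1.0]]
contact_force: [0.3, 0.1, -0.7]
finger_gap: 0.004
```

Run:
```python
from bench import env
import cv2
a=env.read_camera('wrist');b=env.read_camera('scene')
cv2.imwrite('pics/w5.png',a[:,:,::-1]);cv2.imwrite('pics/s5.png',b[:,:,::-1])
s=env.sense();print(s['time'],s['tcp_pos'],env.get_calibration('wrist')['xyz'])
cv2.imwrite('pics/v5.png',cv2.vconcat([a[:,:,::-1][:300],cv2.resize(b[190:300,170:380],(560,293))[:,:,::-1]]))
```

```text
5.2 [ 619.11666186 -142.96998666  372.56958878] [ 539.80560269 -156.45970604  441.05653588]
```

View pics/v5.png

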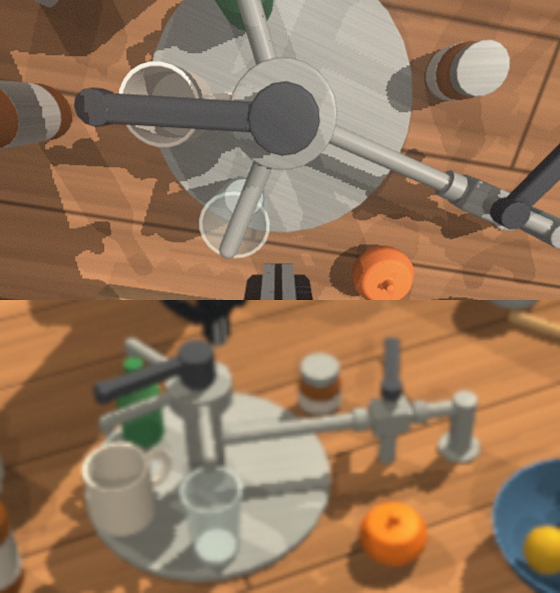

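Run:
```python
from h import *
from bench import env
import cv2
c=env.get_calibration('wrist')
P=lambda x,y,z:cast(c,(x,y),z)[:2]
a=lambda v:np.degrees(np.arctan2(v[1],v[0])).round(1)
im=cv2.imread('pics/w5.png');hsv=cv2.cvtColor(im,cv2.COLOR_BGR2HSV)
m=((hsv[...,2]<112)&(hsv[...,1]<40)).astype(np.uint8)
for x in range(120,240,10):
    col=np.where(m[85:145,x])[0]+85; print(x,col.min() if len(col) else 0,col.max() if len(col) else 0,len(col),end='; ')
hub=P(284,118,232)
for n,p in dict(tip=P(93,106,228),jar=P(229,250,180),cock=P(512,215,134)).items(): print('\n',n,p,a(p-hub),np.hypot(*(p-hub)),end='')
print(hub)
```

```text
120 94 123 30; 130 95 124 30; 140 95 124 30; 150 91 125 32; 160 96 135 35; 170 96 136 35; 180 97 144 34; 190 98 144 38; 200 90 144 49; 210 100 144 45; 220 100 144 45; 230 100 144 45; 
 tip [ 560.96748052 -264.30583181] -84.0 114.06254964025588
 jar [ 664.00893356 -177.02484075] -12.8 117.82401141951188
 cock [606.15307087  81.1037196 ] 76.2 238.87009528773794[ 549.12693579 -150.85951529]
```

Call:
move_arm(motion=[[-0.095,0.221,0,53],[-0.095,0.221,0,53],[-0.095,0.221,0,53],[-0.095,0.221,0,53],[-0.095,0.221,0,53],[-0.095,0.221,0,53],[-0.095,0.221,0,53],[-0.095,0.221,0,53]])

```text
time: 6.0
tcp_pos: [524.3, 77.2, 372.4]
eef_rot: [[-0.468, -0.884, -0.003], [-0.884, 0.468, -0.001], [0.002, 0.002, -1.0]]
contact_force: [0.8, -0.3, -0.2]
finger_gap: -0.002
```

Run:
```python
from bench import env
import cv2
from h import *
a=env.read_camera('wrist');c=env.get_calibration('wrist')
s=env.sense();print(s['time'],s['tcp_pos'],s['eef_rot'].round(3))
v=a[:,:,::-1].copy()
for th in (152.3,76.4):
  for r in (0,90):
    x,y=proj(c,[605+r*np.cos(np.radians(th)),81+r*np.sin(np.radians(th)),134]);cv2.circle(v,(int(x),int(y)),3,(0,0,255),-1)
cv2.imwrite('pics/w6.png',v)
```

```text
6.05 [524.40383358  76.98323621 372.30165294] [[-0.469 -0.883 -0.003]
 [-0.883  0.469 -0.001]
 [ 0.002  0.002 -1.   ]]
```

View pics/w6.png

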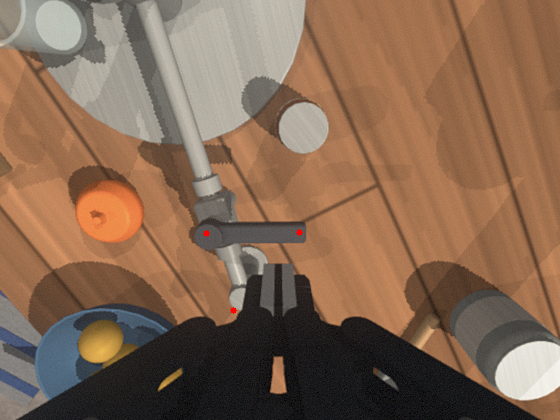

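Call:
move_arm(motion=[[0,0,-0.05,0],[0,0,-0.1,0],[0,0,-0.15,0],[0,0,-0.19,0],[0,0,-0.19,0],[0,0,-0.19,0]])

```text
time: 6.65
tcp_pos: [525.1, 76.1, 182.7]
eef_rot: [[-0.471, -0.882, -0.003], [-0.882, 0.471, -0.002], [0.003, 0.002, -1.0]]
contact_force: [1.2, -0.7, 0.6]
finger_gap: -0.001
```

Call:
move_arm(motion=[[0.004,0.009,0,0],[0.008,0.0185,0,0],[0.01,0.026,0,-6],[0.0125,0.0335,0,-12],[0.0153,0.039,0,-17],[0.0185,0.0445,0,-22],[0.022,0.05,0,-27],[0.0263,0.0548,0,-32]])

```text
time: 7.45
tcp_pos: [551.9, 131.9, 184.6]
eef_rot: [[-0.869, -0.495, -0.003], [-0.495, 0.869, 0.001], [0.002, 0.002, -1.0]]
contact_force: [-2.3, -1.1, 2.9]
finger_gap: -0.0
```

Call:
move_arm(motion=[[0.004,0.0034,-0.001,-4.5],[0.009,0.0075,-0.002,-9.5],[0.0142,0.0112,-0.002,-14.5],[0.0197,0.0144,-0.002,-19.5],[0.0256,0.0169,-0.002,-24.5],[0.0316,0.0191,-0.002,-29.5],[0.0378,0.0207,-0.002,-34.5],[0.0378,0.0207,-0.002,-34.5]])

```text
time: 8.25
tcp_pos: [590.8, 153.8, 184.0]
eef_rot: [[-0.996, 0.085, 0.0], [0.085, 0.996, 0.003], [-0.0, 0.003, -1.0]]
contact_force: [-0.2, 0.1, 0.2]
finger_gap: 0.001
```

Call:
move_arm(motion=[[0.002,0,0,-2],[0.004,0,0,-4],[0.006,0,0,-6],[0.008,0,0,-8],[0.01,0,0,-8],[0.011,0,0,-8],[0.011,0,0,-8]])

```text
time: 8.95
tcp_pos: [599.9, 154.8, 184.8]
eef_rot: [[-0.975, 0.22, -0.002], [0.22, 0.975, 0.004], [0.003, 0.004, -1.0]]
contact_force: [-11.7, 6.2, 6.1]
finger_gap: -0.003
```

Call:
move_arm(motion=[[-0.02,0,0,0],[-0.05,0.005,0,0],[-0.05,0.005,0.05,0],[-0.05,0.005,0.1,0],[-0.05,-0.03,0.15,0],[-0.05,-0.07,0.19,0],[-0.05,-0.07,0.19,0],[-0.05,-0.07,0.19,0]])

```text
time: 9.75
tcp_pos: [550.6, 83.8, 378.4]
eef_rot: [[-0.976, 0.22, 0.004], [0.22, 0.976, 0.007], [-0.003, 0.007, -1.0]]
contact_force: [0.0, 0.3, -0.1]
finger_gap: -0.002
```

Run:
```python
from bench import env
import cv2
s=env.sense();print(s['time'],s['tcp_pos'],s['contact_force'])
a=env.read_camera('wrist')[:,:,::-1];t=env.read_camera('top')[:,:,::-1]
cv2.imwrite('pics/t7.png',t)
cv2.imwrite('pics/v7.png',cv2.vconcat([a[:300],cv2.resize(t[110:270,150:430],(560,300))]))
```

```text
9.75 [550.63037895  83.80839014 378.41218113] [ 0.01678112  0.30436943 -0.12030101]
```

View pics/v7.png

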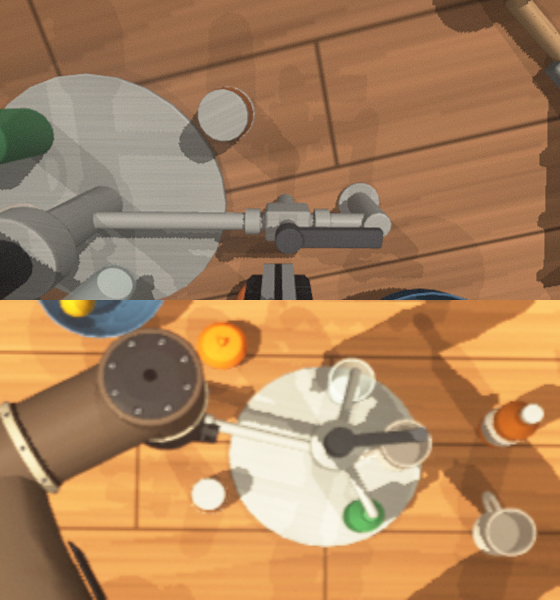

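Run:
```python
from h import *
from bench import env
import cv2
c=env.get_calibration('wrist');t=env.get_calibration('top')
a=lambda v:np.degrees(np.arctan2(v[1],v[0])).round(1)
print('lever',a((cast(c,(382,238),134)-cast(c,(289,239),134))),'pipe',a(cast(c,(243,220),80)-cast(c,(97,218.5),80)))
T=lambda x,y,z:cast(t,(150+x/2,110+y/1.875),z)
print('sel',a(T(424,436,228)-T(338,443,232)))
```

```text
lever 77.9 pipe 76.6
sel -85.3
```

Run:
```python
from h import *
from bench import env
import cv2
t=env.get_calibration('top')
im=cv2.imread('pics/t7.png').astype(int);g=im.mean(2)[325-325+170:200,315:370] if 0 else im[165:200,310:372]
m=(g.max(2)<125)&(g.max(2)-g.min(2)<30)
n,l,st,ce=cv2.connectedComponentsWithStats(m.astype(np.uint8),connectivity=4);k=1+st[1:,4].argmax();print(st[k])
ys,xs=np.where(l==k);xs=xs+310;ys=ys+165
for x in range(xs.min(),xs.max()+1,2): print(x,ys[xs==x].min(),ys[xs==x].max(),end='; ')
s=(xs>334)&(xs<xs.max()-3);x=np.unique(xs[s]);y=[ys[xs==i].mean() for i in x];p=np.polyfit(x,y,1)
A=[cast(t,(u,np.polyval(p,u)),228) for u in(330,362)];d=A[1]-A[0];print('ang',np.degrees(np.arctan2(d[1],d[0])), 'expected tip px',proj(t,[548.5+120*np.cos(np.radians(-83.7)),-152+120*np.sin(np.radians(-83.7)),228]))
```

```text
[  2  13  50  16 419]
312 183 188; 314 180 192; 316 179 193; 318 178 193; 320 178 193; 322 178 192; 324 179 191; 326 181 188; 328 182 187; 330 181 187; 332 181 187; 334 181 187; 336 181 187; 338 180 187; 340 180 186; 342 181 186; 344 180 186; 346 180 186; 348 180 185; 350 180 185; 352 179 185; 354 179 185; 356 179 185; 358 178 185; 360 184 185; ang -84.25275142960425 expected tip px (np.float64(361.84335891355767), np.float64(180.84181279285423))
```

```bash
python3 -c "
from bench import env
print(env.sense()['qvel'].round(2));print(env.sign_off())"
```

```text
[ 0.79  1.35 -1.12 -0.23  0.08 -0.45]
the job is handed in; nothing more can be done
None
```

I turned the selector arm to the outlet above the mug first. Then I pushed the cock lever open to its stop, moved the gripper clear and handed the job in at about 10 s.

- **Selector:** the last fits put the arm at -84.0° (wrist camera) and -84.2° (top camera). My estimates of the mug outlet's direction ran from -82.8° to -84.4°, and I aimed for about -83.7°. So it is within about 1°, and the arm covers the mug's spout in the top view. A first, coarser reading from the top camera gave -85.3°, where one pixel is about 1.3°.
- **Cock:** the force on the fingertip rose to about 14 N as the lever met its stop. The lever measured 77.9° against 76.6° for the pipe, a 1.3° difference that is about the limit of the pixel reading.
- **Everything else:** in the last views the mug, jar, bottle, jam jar, pumpkin, second mug and cordial all appear to be standing in place. I judged this by eye and did not measure it. The paint tin was not in that last view.

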